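Close the finished sample vial and open the next one

TASK

The sample in the orange-capped vial has been measured: while it still stands on the loading stage, press its raised cap fully home, then carry the vial upright to the white tray and set it down gently, standing on the tray floor beside the vial already there. Only then, to make the next sample ready, pull the blue cap in the rack fully up to its stop. Leave the grey-capped vials, the tweezers and the slide box undisturbed.

Things in the scene. Friction and masses are not known exactly. Their poses are not given: they have to be found in the camera images.
- orange_vial: the finished sample, loose, about 0.13 kg, standing on the loading stage at the start with its cap up (8 to 12 mm): amber vial, body 34 mm diameter, 48 mm tall, white 20 mm neck, round ribbed orange cap 32 mm diameter, 18 mm high. Cap spans 52 to 70 mm above the vial's underside when shut, 64 to 82 mm when open. Origin: centre of underside, z up.
- orange_cap (a joint): slide of the orange captive push-pull cap along its vial, m: 0 = shut (home), 0.012 = open (fully up); firm stops at both ends, cannot come off. A snug fit holds it wherever it is left; it takes about 7 N to move all the way, and 25 N does no harm.
- orange_cap_top (a point): centre of the top face of the orange cap; moves with the cap
- stage: fixed low loading stage, 115 x 130 mm (x, y) white base with a dark steel top plate 105 x 120 mm whose surface is 30 mm above the bench, drive knobs on its +y side. Origin: centre of its underside
- tray: fixed white open tray for finished samples, outside 120 x 170 x 17 mm (x, y, z), walls 4 mm thick, inner floor 4 mm above the bench. Origin: centre of its underside. A grey-capped vial stands in its +y half, its -y half is free
- done_vial: loose grey-capped vial already in the tray, not to be disturbed, about 0.13 kg: amber vial, body 34 mm diameter, 48 mm tall, white 20 mm neck, round ribbed grey (shut) cap 32 mm diameter, 18 mm high. Cap spans 52 to 70 mm above the vial's underside when shut, 64 to 82 mm when open. Origin: centre of underside, z up.
- rack: fixed aluminium block, 60 x 205 x 28 mm (x, y, z), holding three vials in a row along its y axis, 66 mm apart in any order, firmly clamped (they cannot be lifted out), with undersides 6 mm above the bench. Origin: centre of its underside
- blue_vial: the next sample, clamped in one of the three places of the rack, cap shut at the start: amber vial, body 34 mm diameter, 48 mm tall, white 20 mm neck, round ribbed blue cap 32 mm diameter, 18 mm high. Cap spans 52 to 70 mm above the vial's underside when shut, 64 to 82 mm when open. Origin: centre of underside, z up.
- blue_cap (a joint): slide of the blue captive push-pull cap along its vial, m: 0 = shut (home), 0.012 = open (fully up); firm stops at both ends, cannot come off. A snug fit holds it wherever it is left; it takes about 7 N to move all the way, and 25 N does no harm. Grip the cap alone: when shut there are only 4 mm between it and the wider vial body
- blue_cap_top (a point): centre of the top face of the blue cap; moves with the cap
- grey_a_vial: clamped in the rack beside it, not to be disturbed, cap shut: amber vial, body 34 mm diameter, 48 mm tall, white 20 mm neck, round ribbed grey cap 32 mm diameter, 18 mm high. Cap spans 52 to 70 mm above the vial's underside when shut, 64 to 82 mm when open. Origin: centre of underside, z up.
- grey_b_vial: clamped in the rack, not to be disturbed, cap shut: amber vial, body 34 mm diameter, 48 mm tall, white 20 mm neck, round ribbed grey cap 32 mm diameter, 18 mm high. Cap spans 52 to 70 mm above the vial's underside when shut, 64 to 82 mm when open. Origin: centre of underside, z up.
- grey_a_cap (a joint): slide of the grey (vial grey_a) captive push-pull cap along its vial, m: 0 = shut (home), 0.012 = open (fully up); firm stops at both ends, cannot come off. A snug fit holds it wherever it is left; it takes about 7 N to move all the way, and 25 N does no harm.
- grey_b_cap (a joint): slide of the grey (vial grey_b) captive push-pull cap along its vial, m: 0 = shut (home), 0.012 = open (fully up); firm stops at both ends, cannot come off. A snug fit holds it wherever it is left; it takes about 7 N to move all the way, and 25 N does no harm.
- done_cap (a joint): slide of the grey (vial in the tray) captive push-pull cap along its vial, m: 0 = shut (home), 0.012 = open (fully up); firm stops at both ends, cannot come off. A snug fit holds it wherever it is left; it takes about 7 N to move all the way, and 25 N does no harm.
- tweezers: loose steel tweezers lying on the bench, 125 x 15 x 8 mm, 25 g, not to be disturbed. Origin: under the middle; x along the length
- slide_box: loose closed blue slide box, 85 x 100 x 30 mm (x, y, z), not to be disturbed. Origin: centre of its underside
Mind the look-alikes: they are no part of the job. Leave any black or red look-alike of the orange_vial alone.

How it is judged:
By the outcome, as a careful person would: the job done as asked, in the order asked, and still so for the second after the job is handed in, with the robot touching nothing.
It also fails if it takes over 51 s, if anything falls off the work surface, if the arm or the gripper's body presses on something with over 40 N, if the wrist force passes 120 N, or if a joint passes its speed limit or range.

ROBOT

A 7-joint arm with a two-finger parallel gripper is mounted at the origin on the work surface. World frame = base frame: x ahead of the robot, y to its left, z up, the work surface at z = 0. Lengths are in mm, angles in degrees, forces in N, time in s.
With the tool pointing down it reaches from about 400 to 850 mm from the base axis. Payload 6.9 kg.
Tool frame: the origin (TCP) lies between the finger pads; the fingertips stand 22 mm ahead of it and the grasp point (between the pads) lies 3 mm ahead of it; z points along the fingers, y is the line along which they close (so a half turn about z gives the same grasp; the last joint's range is limited). The gripper opens to 85 mm and grips with 20 to 120 N. Pads are 22 mm wide; open, the fingers measure 114 mm over their backs; the gripper's body (76 mm by 85 mm) begins 54 mm behind the grasp point. The pads swing forward as they close: fully open they stand 13 mm farther back than shut.
Start: joints at [77.206, 29.078, -13.613, 85.955, 7.202, 65.827, -8.869], TCP at [201.788, -591.518, 253.275] pointing down, gripper open.
Joint ranges: [-176.47, 176.47], [-13.61, 117.27], [-81.72, 77.17], [0.22, 143.17], [-87.28, 267.28], [10, 112.55], [-165.47, 165.47]. Speed limits (degrees/s): [136.94, 136.94, 180, 180, 180, 180, 180].

INTERFACE

Orientations are given as a 3x3 rotation matrix whose columns are the frame's x, y, z axes.
In Python, from workcell import manip, open_jaws, gripper_close, grab_frame, workorder gives the robot as it stands. Calls block until the motion is done:
- manip.movep(position, orientation): joint-space move of the TCP to a pose.
- manip.move_l(position, ori=None, speed=150): straight line of the TCP; ori=None keeps the orientation; speed is the mean speed in mm/s.
- manip.move_joints(angles): joint-space move.
- open_jaws() and gripper_close(): open the fingers fully, or close them until they stop; the grip force is fixed at half the most.
- manip.dwell(seconds).
- manip.solve_ik(position, orientation): joint angles nearest the present ones, or None.
- grab_frame(name): name is "side" or "top" or "wrist"; returns a dict with "color" (384x512x3 uint8, red, green, blue), "fx", "fy", "cx", "cy" (pixels), "dist_coeffs" ([k1, k2, p1, p2, k3] as OpenCV has them; the pictures are not rectified), "rvec" (rotation vector, rad) and "tvec" (3), from world to camera coordinates, as OpenCV has them; the wrist camera has in their place "hand_eye" (4x4, takes a point from camera to tool coordinates, whose origin is the TCP and whose axes are the flange's). Camera axes: x right, y down, z forward; pixel columns grow to the right and rows downward; lengths in mm; the calibration is good to about 2 mm. A picture is of the moment at which its call begins: read the wrist's pose just before it. There is no depth.
A pose or a line that the arm cannot do raises manip.Unreachable and nothing moves.
- workorder.close_job(): hands the job in; it is judged then, once.
Readings, each from a call of its own:
- manip.get_t(): time.
- manip.get_qpos(): joint angles.
- manip.get_joint_velocities(): joint speeds.
- manip.get_effort(): joint torques, N m.
- manip.get_tcp_pos(): TCP position.
- manip.get_eef_rot(): TCP orientation.
- manip.get_force(): force on the tool from outside, world axes, zero at the start.
- manip.get_wrist_torque(): the same for the moment, N m.
- manip.get_grip_width(): finger opening in mm.
- manip.get_gripper_force(): force on a finger pad.
Only numpy, scipy, OpenCV 4.12 (cv2) and the standard library are available. Lean on these libraries where they do the work, as an engineer would, in place of code of your own. Each camera call takes 0.05 s, during which the arm holds its last target. There are 200 camera calls.

## Working session

There is one attempt and no reset: what is moved stays moved. The work goes in short steps, each a Python script; the robot and the scene stay as the last script left them, time stands still between calls to the robot, and variables do not carry over. Pictures are saved under pics/ and viewed, at most 10 in all, crops included, and the job is handed in when it is done.

```bash
mkdir -p pics; ls; python3 - <<'E'
from workcell import manip, grab_frame
import cv2, numpy as np, pickle
fs={n:grab_frame(n) for n in("side","top")}
pickle.dump(fs,open('f0.pkl','wb'))
for n,f in fs.items():
    cv2.imwrite(f'pics/{n}0.png',f["color"][:,:,::-1]); print(n,[f[k] for k in f if k!="color"])
print(manip.get_eef_rot(),manip.get_grip_width(),manip.get_t())
E
```

```text
pics
side [364.5317192353632, 364.5317192353632, 251.6092585592659, 196.8977367527787, array([0.02687742, 0.        , 0.        , 0.        , 0.        ]), array([ 2.25027908, -0.35423693,  0.192128  ]), array([-572.61789033,  188.89261491,  738.76445175])]
top [494.75829747775737, 494.75829747775737, 255.8461307737231, 200.00901430200622, array([-0.10731715,  0.        ,  0.        ,  0.        ,  0.        ]), array([ 2.05660638, -2.13437866,  0.2512789 ]), array([  31.96199432,  600.04532016, 1284.81043562])]
[[ 9.46440969e-01  3.22876404e-01 -5.64777739e-04]
 [ 3.22876895e-01 -9.46439769e-01  1.50800521e-03]
 [-4.76288123e-05 -1.60959160e-03 -9.99998703e-01]] 85.00775911710969 0.1
```

View pics/side0.png

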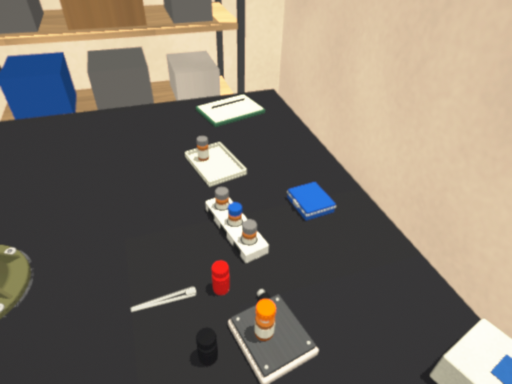

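View pics/top0.png

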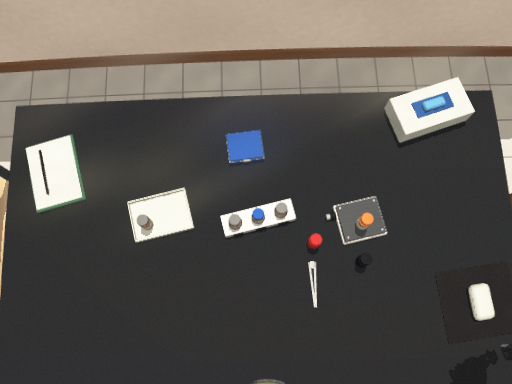

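Candidates (top / side pixel): the orange-capped vial at (366,219)/(265,318), standing on the stage; the red look-alike at (315,241)/(220,277); the black one at (365,260)/(206,345). I choose the orange one. The blue cap is the middle of the rack at (258,215)/(235,212). The tray vial is at (143,221)/(202,148), and the free tray half is to its right in the top view.

```bash
cat > h.py <<'E'
import cv2, numpy as np
def cam(f, tcp=None, R=None):
    """camera matrix, distortion, rotation cam->world, centre"""
    K=np.array([[f['fx'],0,f['cx']],[0,f['fy'],f['cy']],[0,0,1]]); d=np.array(f['dist_coeffs'],float)
    if 'rvec' in f:
        Rw=cv2.Rodrigues(np.array(f['rvec'],float))[0].T; c=-Rw@np.array(f['tvec'],float)
    else:
        T=np.eye(4); T[:3,:3]=R; T[:3,3]=tcp; T=T@np.array(f['hand_eye']); Rw,c=T[:3,:3],T[:3,3]
    return K,d,Rw,c
def ray(C,px):
    K,d,Rw,c=C
    u=cv2.undistortPoints(np.array([[px]],float),K,d)[0,0]
    v=Rw@np.r_[u,1]; return c,v/np.linalg.norm(v)
def plane(C,px,z):
    c,v=ray(C,px); return c+v*(z-c[2])/v[2]
def tri(*cp):
    A=np.zeros((3,3)); b=np.zeros(3); rs=[ray(*x) for x in cp]
    for c,v in rs: P=np.eye(3)-np.outer(v,v); A+=P; b+=P@c
    p=np.linalg.solve(A,b); return p, max(np.linalg.norm((np.eye(3)-np.outer(v,v))@(p-c)) for c,v in rs)
def proj(C,p):
    K,d,Rw,c=C; r=cv2.Rodrigues(Rw.T)[0]
    return cv2.projectPoints(np.array([p],float),r,-Rw.T@c,K,d)[0][0,0]
HSV=dict(orange=((5,150,120),(17,255,255)),blue=((105,150,60),(125,255,255)),
         red=((0,150,100),(4,255,255)),white=((0,0,150),(179,60,255)))
def blobs(img,name,amin=20):
    m=cv2.inRange(cv2.cvtColor(img,cv2.COLOR_RGB2HSV),*HSV[name])
    n,l,s,c=cv2.connectedComponentsWithStats(m)
    return sorted([(s[i,4],c[i].round(1),s[i,:4],l==i) for i in range(1,n) if s[i,4]>=amin],key=lambda t:-t[0])
def rect(mask):
    k=max(cv2.findContours(mask.astype(np.uint8),cv2.RETR_EXTERNAL,cv2.CHAIN_APPROX_NONE)[0],key=cv2.contourArea)
    return cv2.boxPoints(cv2.minAreaRect(cv2.convexHull(k)))
E
python3 - <<'E'
import pickle; from h import *
fs=pickle.load(open('f0.pkl','rb')); C={n:cam(f) for n,f in fs.items()}
for n in fs:
    print(n,C[n][3].round())
    for c in('orange','blue','white'):
        for b in blobs(fs[n]['color'],c,40)[:9]: print(c,b[0],b[1],b[2])
T,S=C['top'],C['side']
print('orange',tri((T,(366.5,219.5)),(S,(265,312))))
print('blue',tri((T,(258,215)),(S,(235,212))))
print('grey L',tri((T,(235,221)),(S,(222,194)))); print('grey R',tri((T,(281,210)),(S,(249.5,231))))
print('done',tri((T,(143,221)),(S,(202,144))))
print('red',tri((T,(315.5,240)),(S,(220,268))),'tray',plane(T,(160,215),17),'tw',plane(T,(313,285),0))
for z,n in((17,'white'),):
    for b in blobs(fs['top']['color'],'white',300)[:8]: print(b[1],[plane(T,p,z)[:2].round().tolist() for p in rect(b[3])])
E
```

```text
side [ 391. -598.  632.]
orange 304 [264.7 315.9] [256 298  20  31]
orange 43 [248.8 235.8] [243 233  13   6]
blue 3982 [37.4 85.6] [ 0 53 75 66]
blue 864 [311.3 196.8] [288 182  48  31]
blue 356 [504.2 370.4] [492 356  20  28]
blue 141 [235.  208.3] [229 202  13  13]
blue 115 [315.  214.2] [297 209  37  12]
white 6059 [145.6  60.2] [  0  32 220  68]
white 3327 [474.5 356. ] [431 318  81  66]
white 3142 [263.3  42.7] [246   0  39  91]
white 1540 [216.  163.8] [185 142  62  44]
white 1375 [238.8 231.5] [205 198  64  65]
white 1041 [229.7 108.2] [197  94  66  29]
white 768 [271.8 359.8] [228 319  91  65]
white 645 [229.8  58.1] [223  31  13  61]
white 456 [165.9 298.7] [131 287  65  25]
top [ 282.   17. 1390.]
orange 151 [365.6 219.4] [359 213  15  14]
blue 868 [244.6 145.3] [227 131  36  30]
blue 247 [433.  106.3] [413  92  40  25]
blue 89 [257.7 213.6] [253 209  11  11]
white 26027 [241.8  25.2] [  0   0 512  62]
white 4395 [438.2  89.6] [379  57 110  78]
white 2913 [ 53.7 172.4] [ 25 135  58  76]
white 2415 [160.1 214.1] [127 188  67  54]
white 1273 [257.7 216.7] [220 198  76  39]
w
[... 758 characters left out ...]
 ] tw [ 368.67198375 -140.93581361    0.        ]
[241.8  25.2] [[1103.0, 813.0], [1338.0, 844.0], [1271.0, -870.0], [1040.0, -822.0]]
[438.2  89.6] [[1012.0, -367.0], [1129.0, -721.0], [890.0, -752.0], [787.0, -410.0]]
[ 53.7 172.4] [[815.0, 706.0], [837.0, 560.0], [630.0, 509.0], [608.0, 649.0]]
[160.1 214.1] [[624.0, 387.0], [661.0, 214.0], [542.0, 186.0], [506.0, 355.0]]
[257.7 216.7] [[573.0, 114.0], [618.0, -91.0], [556.0, -103.0], [513.0, 100.0]]
[279.6  73.6] [[1059.0, -23.0], [1055.0, -137.0], [963.0, -132.0], [967.0, -19.0]]
[201.7  76.4] [[1059.0, 218.0], [1057.0, 105.0], [963.0, 104.0], [964.0, 215.0]]
[240.7  75. ] [[1058.0, 98.0], [1058.0, -15.0], [964.0, -14.0], [964.0, 96.0]]
```

```bash
cat >> h.py <<'E'
def down(yaw,s=1):
    a=np.radians(yaw); y=s*np.array([np.cos(a),np.sin(a),0]); z=np.array([0,0,-1.]); return np.c_[np.cross(y,z),y,z]
E
python3 - <<'E'
from workcell import manip, grab_frame
from h import *; import pickle
for s in(1,-1):
    for p in((530,-284.5,260),(592,245,60),(562,5,90)):
        q=manip.solve_ik(p,down(12,s)); print(s,None if q is None else np.round(q))
f=grab_frame('wrist'); print(f['hand_eye'],f['fx'],f['fy'],f['cx'],f['cy'],f['dist_coeffs'])
E
```

```text
1 [ 49.  30. -39.  89.  20.  68.  19.]
1 [ -2.  46. -40.  96.  37.  52. -45.]
1 [ 22.  38. -40. 107.  33.  47. -23.]
-1 [  23.   26.    5.   89.   -2.   64. -140.]
-1 [ 10.  59. -70.  96.  59.  70. 118.]
-1 [ -38.   52.   66.  108.  -55.   60. -117.]
[[ 4.55406282e-04 -9.48865225e-01 -3.15681134e-01  7.98965291e+01]
 [ 9.99999841e-01  3.27203491e-04  4.59115799e-04 -2.08729552e-03]
 [-3.32347047e-04 -3.15681293e-01  9.48865223e-01 -1.20558478e+02]
 [ 0.00000000e+00  0.00000000e+00  0.00000000e+00  1.00000000e+00]] 314.14510048938547 314.14510048938547 251.1145502929133 186.70275776596097 [-0.00991825  0.          0.          0.          0.        ]
```

```bash
cat >> h.py <<'E'
def shoot(name):
    from workcell import manip, grab_frame
    p,R=np.array(manip.get_tcp_pos()),np.array(manip.get_eef_rot()); f=grab_frame('wrist')
    cv2.imwrite(f'pics/{name}.png',f['color'][:,:,::-1]); return f,cam(f,p,R)
E
python3 - <<'E'
from workcell import manip
from h import *; import pickle
R=down(12); c=np.array([530,-284.5,0]); out=[]
manip.movep(c-80*R[:,0]+[0,0,230],R); out.append(shoot('wA')); 
manip.move_l(c+[0,0,230],speed=200); out.append(shoot('wB'))
pickle.dump(out,open('w.pkl','wb'))
for f,C in out:
    for b in blobs(f['color'],'orange',300): print(b[:3],plane(C,b[1],112),C[3])
print(manip.get_t())
a=[o[0]['color'][:,:,::-1] for o in out]; cv2.imwrite('pics/wAB.png',cv2.resize(np.hstack(a),(800,300)))
E
```

```text
2.3333
```

View pics/wAB.png

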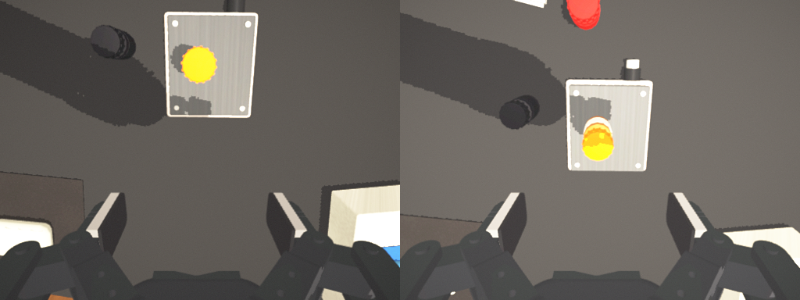

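The wrist views show the orange-capped vial, whose top looks yellow from above, alone on the stage. In 512-px coordinates it is at about (253,83) in A and (253,185) in B. The red look-alike is at about (235,12) in B and the black one at about (147,140), both off the stage, so the choice holds.

```bash
python3 - <<'E'
from h import *; import pickle
out=pickle.load(open('w.pkl','rb')); HSV['top']=((21,150,150),(35,255,255)); HSV['cap']=((8,130,100),(35,255,255))
pts=[]
for f,C in out:
    im=cv2.cvtColor(f['color'],cv2.COLOR_RGB2HSV)
    for n in('top','cap'):
        for b in blobs(f['color'],n,300)[:2]:
            k=max(cv2.findContours(b[3].astype(np.uint8),0,1)[0],key=cv2.contourArea); e=cv2.fitEllipse(cv2.convexHull(k))
            print(n,b[:3],'ell',np.round(e[0],1),np.round(e[1],1))
            if n=='top': pts.append((C,e[0]))
    x=int(pts[-1][1][0]); print([tuple(im[y,x]) for y in range(165,215,4)])
print(tri(*pts)); print([plane(*p,112) for p in pts])
for f,C in out:
    bs=blobs(f['color'],'white',200)
    print([(b[0],b[1],b[2]) for b in bs][:6])
E
```

```text
top (np.int32(1530), array([254.3,  82.3]), array([232,  60,  45,  46], dtype=int32)) ell [254.3  82.3] [44.3 45.8]
cap (np.int32(1616), array([253.9,  82.1]), array([231,  59,  46,  47], dtype=int32)) ell [253.8  82. ] [45.6 46.9]
[(np.uint8(14), np.uint8(29), np.uint8(97)), (np.uint8(14), np.uint8(29), np.uint8(96)), (np.uint8(15), np.uint8(27), np.uint8(96)), (np.uint8(19), np.uint8(29), np.uint8(96)), (np.uint8(17), np.uint8(24), np.uint8(96)), (np.uint8(13), np.uint8(24), np.uint8(95)), (np.uint8(17), np.uint8(24), np.uint8(96)), (np.uint8(15), np.uint8(27), np.uint8(95)), (np.uint8(18), np.uint8(26), np.uint8(97)), (np.uint8(13), np.uint8(24), np.uint8(96)), (np.uint8(15), np.uint8(32), np.uint8(96)), (np.uint8(14), np.uint8(29), np.uint8(98)), (np.uint8(15), np.uint8(31), np.uint8(98))]
top (np.int32(1187), array([252.6, 185.1]), array([233, 161,  40,  44], dtype=int32)) ell [252.2 182.9] [39.5 44.9]
cap (np.int32(1487), array([252.6, 181.6]), array([233, 157,  40,  48], dtype=int32)) ell [252.7 181.4] [39.8 48.9]
[(np.uint8(18), np.uint8(217), np.uint8(255)), (np.uint8(23), n
[... 1022 characters left out ...]
rray([110, 247,  42,  57], dtype=int32)), (np.int32(712), array([372.5, 274.9]), array([350, 247,  43,  57], dtype=int32)), (np.int32(319), array([424.4, 377.5]), array([412, 369,  29,  15], dtype=int32))]
[(np.int32(9565), array([272. , 157.3]), array([212, 101, 112, 119], dtype=int32)), (np.int32(2078), array([474.3, 306.2]), array([414, 291,  98,  52], dtype=int32)), (np.int32(771), array([372. , 274.2]), array([350, 246,  43,  58], dtype=int32)), (np.int32(754), array([129.9, 274.5]), array([110, 246,  43,  58], dtype=int32)), (np.int32(355), array([424.3, 377.6]), array([409, 369,  33,  15], dtype=int32)), (np.int32(249), array([171.2,   3.1]), array([145,   0,  43,  10], dtype=int32))]
```

```bash
python3 - <<'E'
from workcell import manip, gripper_close
from h import *
gripper_close(); x,y=529.8,-285.4
manip.move_l([x,y,140],speed=250); f0=np.array(manip.get_force()); print(f0.round(1),manip.get_t())
z=140
while z>117:
    z-=1; manip.move_l([x,y,z],speed=30)
    F=np.array(manip.get_force())-f0; print(z,round(manip.get_tcp_pos()[2],2),F.round(1),round(manip.get_t(),2))
    if F[2]>19: break
E
```

```text
[-0.6 -0.7  0.8] 3.6083
139 140.59 [ 0.3  0.5 -1.3] 3.86
138 138.32 [ 1.   0.2 -0.4] 4.11
137 136.9 [ 1.5  1.2 -0.4] 4.36
136 135.86 [ 1.1 -0.  -0.7] 4.61
135 134.92 [ 1.1  0.9 -1.8] 4.86
134 133.93 [ 0.9  1.5 -0.2] 5.11
133 132.92 [ 0.4  0.1 -0.9] 5.36
132 131.93 [ 0.3  0.7 -1. ] 5.61
131 131.29 [0.5 0.3 2.4] 5.86
130 130.4 [-0.9  0.2  4.8] 6.11
129 129.46 [-0.7  0.4  4.6] 6.36
128 128.48 [0.7 0.9 5.1] 6.61
127 127.45 [-0.2  0.4  4.7] 6.86
126 126.46 [-1.3  0.8  4.7] 7.11
125 125.47 [-0.8  0.5  4.1] 7.36
124 124.48 [-0.2  1.1  5.3] 7.61
123 123.43 [-0.4  1.2  5. ] 7.86
122 122.48 [-0.8  1.   4.6] 8.11
121 122.11 [-2.9  1.9 10.1] 8.36
120 122.06 [-3.1  1.8 16.2] 8.61
119 122.02 [-5.1  2.  23.4] 8.86
```

```bash
python3 - <<'E'
from h import *; import pickle
o=pickle.load(open('w.pkl','rb'))
print(tri((o[0][1],(138,51)),(o[1][1],(148,145))), plane(o[1][1],(148,145),60))
f=pickle.load(open('f0.pkl','rb')); print(tri((cam(f['top']),(365,260)),(cam(f['side']),(206,345))))
E
```

```text
(array([ 429.08585978, -280.63602808,   62.65040813]), np.float64(0.521134894601942)) [ 428.8582725  -281.16891302   60.        ]
(array([ 427.69975568, -282.74967931,   43.68515392]), np.float64(0.09734931088576167))
```

```bash
python3 - <<'E'
from workcell import manip, gripper_close, open_jaws
from h import *; import pickle
x,y=529.8,-285.4
manip.move_l([x,y,135],speed=80); open_jaws(); print(manip.get_t(),manip.get_grip_width())
manip.move_l([x,y,64],speed=100); print(manip.get_tcp_pos(),manip.get_force())
gripper_close(); print(manip.get_grip_width(),manip.get_gripper_force(),manip.get_tcp_pos(),manip.get_t())
manip.move_l([x,y,220],speed=120); print(manip.get_grip_width(),manip.get_force())
R=down(12); c=np.array([588,252,0])
manip.movep(c-70*R[:,0]+[0,0,220],R); o=[shoot('tA')]
manip.move_l(c+[0,0,220],speed=200); o.append(shoot('tB'))
pickle.dump(o,open('t.pkl','wb'))
print(manip.get_grip_width(),manip.get_gripper_force(),manip.get_t())
cv2.imwrite('pics/tAB.png',cv2.resize(np.hstack([a[0]['color'][:,:,::-1] for a in o]),(800,300)))
E
```

```text
9.9917 85.4042801199905
[ 530.22714707 -285.42277352   64.45020217] [-0.23007012 -0.49731852  0.16772446]
32.50195053272052 59.29952144622803 [ 530.18536653 -285.55955594   64.63138548] 11.3833
32.62755986836814 [ 0.11777835  0.4358883  -1.44959091]
32.76599142215947 59.51408565044403 15.1667
```

View pics/tAB.png

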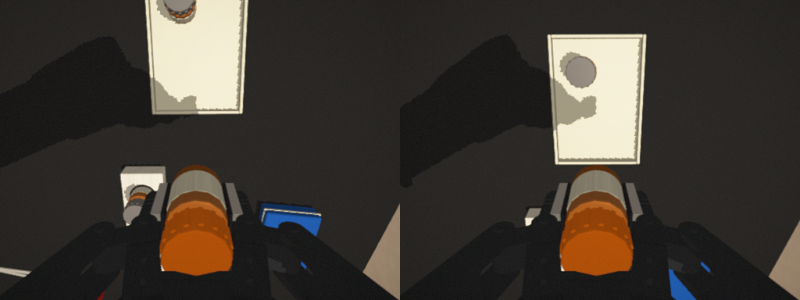

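The vial is held upright between the pads. In B the whole tray shows, with its corners at about (189,45), (315,45), (306,210) and (200,209) and the done vial's grey cap at (232,92).

```bash
python3 - <<'E'
from h import *; import pickle
o=pickle.load(open('t.pkl','rb'))
A,B=o
HSV['tr']=((0,0,95),(179,70,255))
for f,C in o:
    img=f['color'].copy(); img[215:]=0
    b=blobs(img,'tr',2000)[0]
    k=cv2.findContours(b[3].astype(np.uint8),0,2)[0]; k=cv2.convexHull(max(k,key=cv2.contourArea))
    q=cv2.approxPolyDP(k,6,True)[:,0]; w=np.array([plane(C,p,17)[:2] for p in q]); print(q.tolist(),w.round(1).tolist(),'mean',w.mean(0))
print('floor/wall near corners tri', tri((A[1],(197,144)),(B[1],(200,209))),tri((A[1],(310,144)),(B[1],(306,210))))
print('done',plane(B[1],(232,92),74))
# floor height: inner near corners at both views printed by eye
E
```

```text
[[317, 0], [310, 144], [195, 145], [185, 0]] [[629.2, 342.2], [657.7, 213.3], [541.0, 187.7], [511.9, 317.6]] mean [584.94541146 265.20262444]
[[313, 43], [306, 209], [199, 210], [188, 45]] [[619.7, 377.6], [657.5, 212.8], [541.4, 186.8], [504.5, 351.3]] mean [580.76560173 282.11039969]
floor/wall near corners tri (array([542.94720181, 189.81984805,  20.49285178]), np.float64(0.3857224556783209)) (array([655.95333077, 214.3583055 ,  24.26880345]), np.float64(0.09375659051628456))
done [556.3384861  320.28156667  74.        ]
```

```bash
python3 - <<'E'
from workcell import manip, gripper_close, open_jaws
from h import *; import pickle
x,y=590,241
manip.move_l([x,y,44],speed=130); manip.dwell(.3); f0=manip.get_force()[2]; print(f0,manip.get_tcp_pos(),manip.get_t())
z=44
while z>35:
    z-=.7; manip.move_l([x,y,z],speed=30); F=manip.get_force()[2]-f0
    print(round(z,1),round(manip.get_tcp_pos()[2],2),round(F,1))
    if F>3: break
open_jaws(); print(manip.get_tcp_pos(),manip.get_force(),manip.get_t())
manip.move_l([x,y,160],speed=130); R=down(12)
o=[shoot('pA')]
c=np.array([562,5,0])
manip.movep(c-80*R[:,0]+[0,0,200],R); o.append(shoot('rA'))
manip.move_l(c+[0,0,200],speed=200); o.append(shoot('rB'))
pickle.dump(o,open('p.pkl','wb')); print(manip.get_t())
cv2.imwrite('pics/pr.png',cv2.resize(np.hstack([a[0]['color'][:,:,::-1] for a in o]),(800,200)))
E
```

```text
-1.4634473085287707 [590.15792043 241.05545849  44.35719352] 16.975
43.3 43.24 0.4
42.6 42.5 0.4
41.9 41.81 -0.2
41.2 41.15 0.2
40.5 40.45 0.1
39.8 39.74 -0.0
39.1 39.04 -0.2
38.4 38.67 4.0
[590.02436994 241.00498107  38.37353082] [ 0.20009821 -0.17679202  0.53976807] 19.5417
22.5333
```

View pics/pr.png

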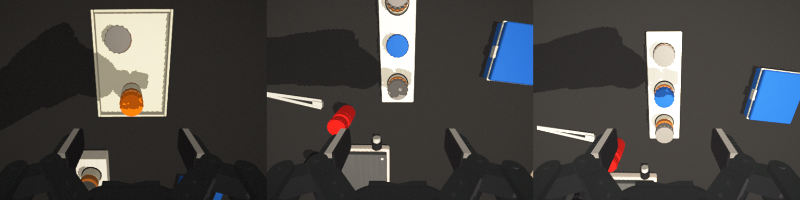

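The orange vial stands in the tray's free half beside the grey one. The rack shows blue in the middle: rA at about (249,87) and rB at about (250,186) in full pixels.

```bash
python3 - <<'E'
from h import *; import pickle
o=pickle.load(open('p.pkl','rb'))
HSV['blue']=((95,120,60),(125,255,255)); P=[]
for f,C in o[1:]:
    for b in blobs(f['color'],'blue',200):
        if abs(b[1][0]-250)<30 and b[1][1]<230:
            h=cv2.convexHull(max(cv2.findContours(b[3].astype(np.uint8),0,1)[0],key=cv2.contourArea)); e=cv2.fitEllipse(h)
            print(b[:3],np.round(e[0],1),np.round(e[1],1),plane(C,e[0],76)); P.append((C,e[0]))
            im=cv2.cvtColor(f['color'],cv2.COLOR_RGB2HSV); x=int(e[0][0]); print([tuple(map(int,im[y,x])) for y in range(b[2][1],b[2][1]+b[2][3],4)])
print(tri(*P[:2]))
f,C=o[0]; HSV['or']=((5,150,100),(35,255,255)); b=blobs(f['color'],'or',200)[0]; print('placed',b[:3],plane(C,b[1],70))
E
```

```text
(np.int32(1471), array([250.5,  87.7]), array([230,  66,  43,  45], dtype=int32)) [250.5  87.7] [42.5 44.6] [561.14447781   3.75424094  76.        ]
[(111, 125, 116), (107, 189, 235), (107, 185, 234), (107, 187, 234), (107, 187, 235), (107, 187, 233), (107, 187, 234), (107, 187, 234), (107, 189, 235), (107, 189, 234), (107, 187, 234), (109, 32, 229)]
(np.int32(1171), array([251. , 186.5]), array([233, 167,  38,  40], dtype=int32)) [251.  186.2] [38.3 39.7] [560.81313812   5.91294781  76.        ]
[(125, 83, 138), (108, 191, 155), (108, 192, 182), (107, 198, 180), (108, 193, 182), (105, 186, 251), (105, 186, 250), (105, 186, 250), (105, 188, 250), (105, 187, 250)]
(array([561.2167892 ,   3.67264416,  69.12188834]), np.float64(0.0690784611281091))
placed (np.int32(1898), array([252. , 197.1]), array([230, 171,  45,  54], dtype=int32)) [588.30480294 243.71866624  70.        ]
```

```bash
python3 - <<'E'
from workcell import manip, gripper_close, open_jaws
from h import *
x,y=561.1,3.8
manip.move_l([x,y,82],speed=110); manip.dwell(.3); f0=np.array(manip.get_force()); print(f0,manip.get_tcp_pos(),manip.get_t())
gripper_close(); print(manip.get_grip_width(),manip.get_gripper_force(),(np.array(manip.get_force())-f0).round(1),manip.get_tcp_pos())
z=82
while z<99:
    z+=1; manip.move_l([x,y,z],speed=30); F=np.array(manip.get_force())-f0
    print(z,round(manip.get_tcp_pos()[2],2),F.round(1))
    if F[2]<-19: break
print(manip.get_grip_width(),manip.get_t())
E
```

```text
[-0.3492241  -0.46438954 -0.67405045] [561.25130985   3.74605153  82.34366421] 24.0583
29.499787633736716 59.33960795402527 [3.6 0.4 3.7] [562.41309416   4.0903884   82.62297452]
83 83.17 [ 6.4  1.2 -1.4]
84 83.95 [ 6.4  2.2 -3. ]
85 84.82 [ 6.3  2.2 -4.5]
86 85.78 [ 7.5  1.8 -4.8]
87 86.77 [ 6.5  1.9 -3.9]
88 87.76 [ 6.6  1.7 -4.8]
89 88.76 [ 7.2  1.  -5.4]
90 89.74 [ 7.4  1.3 -5.3]
91 90.78 [ 7.1  1.4 -4.6]
92 91.75 [ 6.6  2.4 -5.1]
93 92.76 [ 7.3  2.  -4.3]
94 93.76 [ 8.   1.4 -4.4]
95 94.73 [ 6.7  1.3 -5.9]
96 94.91 [  9.9   2.2 -13.2]
97 95.01 [ 12.7   2.3 -22.4]
29.286314296043955 28.3583
```

```bash
python3 - <<'E'
from workcell import manip, grab_frame, open_jaws
from h import *; import pickle
x,y=561.8,4
manip.move_l([x,y,95],speed=30); open_jaws(); print(manip.get_force(),manip.get_tcp_pos())
manip.move_l([x,y,200],speed=130)
f,C=shoot('fB'); pickle.dump((f,C),open('fin.pkl','wb'))
for n in(82,70): print(n+6,proj(C,[561.1,3.8,n+6]))
HSV['blue']=((95,120,60),(125,255,255))
for b in blobs(f['color'],'blue',200): print(b[:3])
R=down(12); manip.movep([540,-150,300],R)
g=[grab_frame(n)['color'] for n in('top','side')]
cv2.imwrite('pics/fin.png',cv2.resize(np.hstack([f['color'],g[1][90:,100:356].repeat(1,0) if 0 else g[1]])[:,:,::-1],(800,300)))
a=g[0][150:310,110:420]; cv2.imwrite('pics/fint.png',cv2.resize(a[:,:,::-1],None,fx=2.5,fy=2.5,interpolation=2)); print(manip.get_t())
E
```

```text
[-0.00873488  0.34778296  0.72755787] [561.67836086   3.95678849  95.06296814]
88 [252.46229913 191.22575784]
76 [252.43573123 186.40166112]
(np.int32(7938), array([468.2, 184.6]), array([416, 131,  96, 105], dtype=int32))
(np.int32(1294), array([252.8, 188.7]), array([233, 168,  40,  42], dtype=int32))
(np.int32(618), array([421.9, 171.1]), array([406, 127,  33,  94], dtype=int32))
31.0667
```

View pics/fin.png

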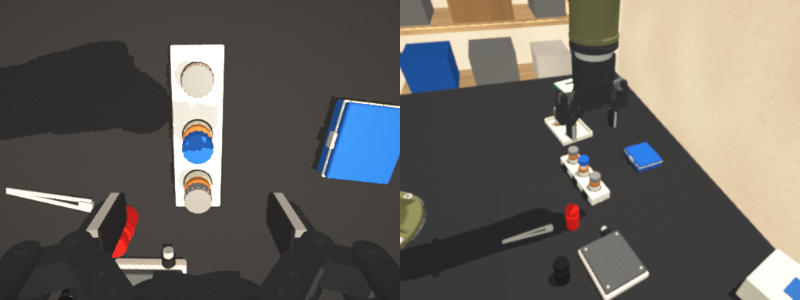

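View pics/fint.png

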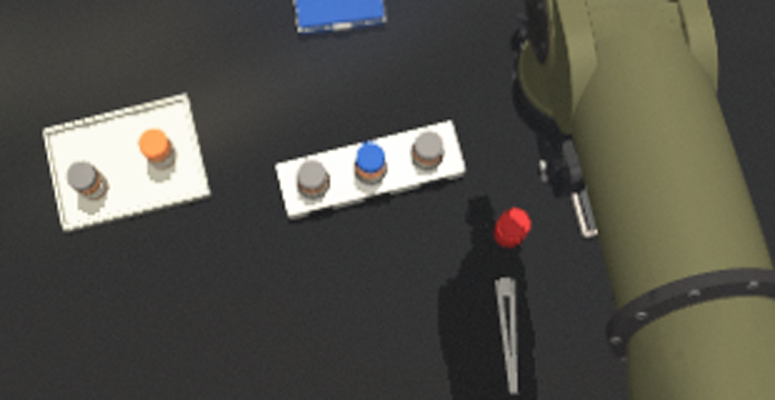

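The orange vial stands in the tray at (155,150) in the top crop, beside the grey one at (85,180). The blue cap at (370,158) is visibly raised, and its blob grew about 5%, consistent with 12 mm. The tweezers, slide box and look-alikes are where they were.

```bash
python3 -c "
from workcell import workorder; print(workorder.close_job())"
```

```text
the job is handed in; nothing more can be done
None
```

The job is handed in at about 31 s of the 51 s limit: I pressed the orange cap home on the stage, set the vial upright in the tray beside the grey one, then pulled the blue cap up to its stop; the final pictures show the other objects undisturbed.

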